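# Open the sundries case and hold its sprung dust cover for the florist

## Robot

A 7-joint arm with a two-finger parallel gripper is mounted at the origin on the work surface. World frame = base frame: x ahead of the robot, y to its left, z up, the work surface at z = 0. Lengths are in m, angles in rad, forces in N, time in s.
With the tool pointing down it reaches from about 0.35 to 0.9 m from the base axis. Payload 8.1 kg.
Tool frame: the origin (TCP) lies where the fingers leave the gripper's body, on its centre line; the fingertips stand 66 mm ahead of it and the grasp point (between the pads) lies 47 mm ahead of it; z points along the fingers, y is the line along which they close (so a half turn about z gives the same grasp; the last joint's range is limited). The gripper opens to 92 mm and grips with 3 to 60 N. Pads are 19 mm wide; open, the fingers measure 130 mm over their backs; the gripper's body (75 mm by 190 mm) begins 47 mm behind the grasp point.
Start: joints at [1.128, 0.434, 0.025, 1.573, -0.012, 1.134, -0.075], TCP at [0.208, -0.589, 0.292] pointing down, gripper open.
Joint ranges: [-2.62, 2.62], [-0.44, 2.09], [-1.27, 1.32], [0.08, 2.57], [-1.32, 4.46], [0.12, 2], [-2.74, 2.74]. Speed limits (rad/s): [2.22, 2.22, 3.01, 3.01, 3.14, 3.14, 3.14].

## Interface

Orientations are given as a rotation vector (axis times angle).
In Python, from cell import arm gives the robot as it stands.
- The arm moves only by the tool send_rows, never from a script. Its argument "motion" is text: rows parted by semicolons, each of 7 numbers parted by spaces: the closure, from 0 (fully open) to 1 (shut), then the shift along the world's x, y, z in m, then the turn, a rotation vector about the world's x, y, z in degrees. A call has 1 to 5 rows; each row shifts and turns the commanded pose from where the row before left it; what a row does not reach is not made up. A row lasts 1/8 s, in which the tool goes at most 62.5 mm and 10.7 degrees, less where a joint would pass 70% of its speed; a pose out of reach is approached as far as the arm can. A call is refused whole if a number of a shift passes 0.0625 or a number of a turn 10.7, either way. A call with a gripper value outside its range is refused whole. The fingers move at their own pace and stop on an object; "force" is the grip in N (left out, the last holds). Time passes only in rows, so rows that do not move let the fingers close. It gives the time, the measured TCP pose, the force, the opening and the grip force at its end, in the units of the state.
- arm.observe(): the state, without advancing time (a new reading comes with each control period).
- arm.get_image(name): name is "scene" or "top" or "wrist"; returns (picture, depth): 420x560x3 uint8, blue, green, red; 420x560 float32, m along the optical axis (not along the pixel's ray), 0 where there is no reading.
- arm.camera_model(name): a dict with "fx", "fy", "cx", "cy" (pixels), "view" (4x4, takes a point from world to camera coordinates). Camera axes: x right, y down, z forward; pixel columns grow to the right and rows downward; lengths in m; the calibration is good to about 2 mm. A picture is of the moment at which its call begins: read the wrist's pose just before it. camera_model takes no time and is no camera call; for the wrist camera it gives the pose at the moment of the call.
- arm.sign_off(): hands the job in; it is judged then, once.
The state is a dict: "clock": time; "joints": joint angles; "dq": joint speeds; "joint_efforts": joint torques, N m; "position": TCP position; "ee_rot": TCP orientation; "force": force on the tool from outside, world axes, zero at the start; "ft_torque": the same for the moment, N m; "width": opening from 0.0 (shut) to 1.0 (fully open); "gripper_force": force on a finger pad.
Only numpy, scipy, OpenCV 4.12 (cv2) and the standard library are available. Lean on these libraries where they do the work, as an engineer would, in place of code of your own. Each camera call takes 0.05 s, during which the arm holds its last target. There are 200 camera calls.

## Task

Open the florist's sundries case: raise its stiff grey lid (the one with the orange tab) until it stands straight up (about 90 degrees) by itself, no farther, because the bucket of orchids stands right behind it, and let go of it. Then lift the clear sprung dust cover inside (yellow grip) to 50 degrees and finish still holding it steadily there with the gripper, so that the florist can pick out water tubes with both hands. Leave everything else where it is.

Things in the scene. Friction and masses are not known exactly. Their poses are not given: they have to be found in the camera images.
- case: sundries case, fixed to the bench: blue tray 220 mm deep (its x), 320 wide (its y), 70 high, under a grey lid shell 40 mm high. Origin: centre of the tray's underside. Own -x is its front (tab, two undone latches), +x the hinge side, z up. Its front faces roughly world -y (yaw 1.57, up to 0.3 either way). In the tray lie green-capped water tubes.
- case_lid (a joint): angle of the grey lid, rad: 0 shut, 1.57 straight up, stop at 2.1; starts 0 to 0.35 ajar. The front edge rises. Stiff friction hinge (0.75 N m, lid 0.3 to 0.5 kg): it stays wherever it is left. Lifting it at the tab takes about 5 N.
- lid_hinge (a point): middle of the lid's hinge line, which runs along the case's y: case x = +110 mm, z = 70 mm.
- lid_tab (a point): grip point on the orange lifting tab that juts from the middle of the lid's front edge: 238 mm from the hinge line, 17 mm above the lid's lower rim, 18 mm out from the lid's front wall. Tab 40 mm wide (case y), 34 mm long, 12 mm thick, free for 75 mm on both sides. Pinched from above by its two sides (fingers closing along the case's y) it pivots between the pads as the lid turns.
- case_cover (a joint): angle of the clear dust cover, rad: 0 flat on the tray (so it starts), 0.87 = 50 degrees, stop at 1.8. The front edge rises. It weighs 0.15 to 0.23 kg and is sprung shut: let go, it snaps shut. Holding it at 50 degrees takes about 1.5 N at the grip.
- cover_hinge (a point): middle of the cover's hinge line, which runs along the case's y: case x = +95 mm, z = 68 mm.
- cover_grip (a point): grip point on the yellow block on the cover, under the lid until that is up. Cover: clear sheet 187 x 296 mm, 4 thick, dark edge, top level with the tray's rim (z 70 mm). Block at the middle of its front edge, 34 mm wide (case y), 14 thick, 28 high; point 17 mm above the sheet, 178 mm forward of and 19 mm above the hinge line. Pinched by its two ends it pivots between the pads.
- bucket: blue flower bucket with white and pink orchids, 178 mm across, 200 mm high to the rim, flowers to 310 mm, 2.5 kg, right behind the hinge side of the case; origin: centre of its underside. Leave alone.
- secateurs: red-handled secateurs lying flat, about 235 mm long, 21 mm high; origin under about mid-length. Leave alone.
- foam: green floral-foam brick 230 x 110 x 75 mm; origin under its centre. Leave alone.
- ribbon: crimson ribbon spool 90 mm across, 38 mm high; origin under its centre. Leave alone.
- mister: green bottle with black cap, 70 mm across, 190 mm high; origin under its centre. Leave alone.
- pins: glass jar of pins, 64 mm across, 80 mm high; origin under its centre. Leave alone.

How it is judged:
On the way:
1. the lid stands straight up (80 to 100 degrees) by itself, released (value of joint case_lid between 1.4 and 1.75 rad and contact force between the fingers and case_lid below 0.1 N), for 0.3 s.
At the end, for the whole second after the job is handed in: the lid stands released at 80 to 100 degrees; the dust cover is held still by the fingers (more than 0.5 N) at 50 degrees, give or take 6; no bystander is more than 30 mm from where it stood (all of step 1 and value of joint case_cover between 0.77 and 0.98 rad and velocity of joint case_cover between -0.05 and 0.05 rad/s and contact force between the fingers and case_cover above 0.5 N and distance of each of bucket, secateurs, foam, ribbon, mister, pins from where it was at the start of the episode below 0.03 m); the arm keeps its last pose, push and grip.
It fails at once if a bystander is knocked or shifted by more than 30 mm (distance of any of bucket, secateurs, foam, ribbon, mister, pins from where it was at the start of the episode above 0.03 m).
It fails at once if the lid is pushed back past 110 degrees, towards the orchids (value of joint case_lid above 1.92 rad).
It fails at once if the bucket of orchids is tipped (angle between bucket's own z axis and vertical above 0.15 rad).
It also fails if it takes over 51 s, if anything falls off the work surface, if the arm or the gripper's body presses on something with over 40 N, if the wrist force passes 120 N, or if a joint passes its speed limit or range.

## Working session

There is one attempt and no reset: what is moved stays moved. The work goes in short steps, Python scripts to look and compute and a tool call to move; the robot and the scene stay as the last step left them, time stands still between calls to the robot, and variables do not carry over. Pictures are saved under pics/ and viewed, at most 10 in all, crops included, and the job is handed in when it is done.

Besides the shell and the picture viewer there is one more tool, called as name(argument=value, ...), one argument or row to a line, values as JSON. send_rows: Moves the arm, as the interface text tells. Its arguments: {"type":"object","properties":{"motion":{"type":"string"},"force":{"type":"number"}},"required":["motion"]}

```bash
mkdir -p pics; ls
cat > h.py <<'E'
import numpy as np, cv2
from cell import arm
def grab(name,fn):
    m=arm.camera_model(name); im,d=arm.get_image(name)
    cv2.imwrite('pics/'+fn+'.png',im); np.savez('pics/'+fn+'.npz',im=im,d=d,view=m['view'],k=[m['fx'],m['fy'],m['cx'],m['cy']])
    return im,d,m
def world(d,m):
    v,u=np.indices(d.shape); P=np.stack([(u-m['cx'])/m['fx']*d,(v-m['cy'])/m['fy']*d,d,np.ones_like(d)],-1)
    return (P@np.linalg.inv(np.array(m['view'])).T)[...,:3]
E
python3 - <<'E'
from h import *
a,d,m=grab('scene','s0'); b,d2,m2=grab('top','t0')
cv2.imwrite('pics/st0.png',cv2.resize(np.vstack([a,b]),(448,600))) if 0 else None
for n,im,d,m in(('top',b,d2,m2),('scene',a,d,m)):
    W=world(d,m); hsv=cv2.cvtColor(im,cv2.COLOR_BGR2HSV)
    for c,lo,hi in(('orange',(5,150,120),(20,255,255)),('yellow',(22,120,120),(33,255,255)),('blue',(100,100,50),(125,255,255))):
        k=cv2.inRange(hsv,lo,hi); N,L,S,C=cv2.connectedComponentsWithStats(k)
        for i in range(1,N):
            if S[i,4]>30:
                p=W[(L==i)&(d>0)]; print(n,c,S[i],C[i].round(),np.median(p,0).round(3),p.min(0).round(3),p.max(0).round(3))
print(arm.observe())
E
```

```text
pics
top orange [  11    0  135   90 9557] [76. 44.] [ 1.644  1.139 -0.74 ] [ 1.374  0.753 -0.763] [ 1.919  1.514 -0.714]
top orange [195 116 216   4 560] [303. 118.] [ 0.885 -0.011  0.075] [ 0.879 -0.367  0.066] [0.892 0.326 0.083]
top orange [ 24 180  44  43 316] [ 45. 202.] [0.597 0.74  0.153] [ 0.538  0.675 -0.759] [0.888 1.347 0.16 ]
top orange [336 209  13  15 156] [342. 215.] [ 0.551 -0.122  0.171] [ 0.53  -0.138  0.15 ] [ 0.57  -0.106  0.181]
top orange [ 25 234  45  45 327] [ 47. 257.] [0.44  0.719 0.153] [ 0.378  0.656 -0.765] [0.564 1.309 0.16 ]
top blue [187 209  26  15  58] [201. 214.] [0.554 0.275 0.201] [0.526 0.244 0.195] [0.567 0.315 0.208]
top blue [215 228   4  18  46] [216. 237.] [0.484 0.233 0.2  ] [0.465 0.227 0.195] [0.512 0.236 0.203]
top blue [177 256  36  16 121] [197. 265.] [0.405 0.28  0.201] [0.394 0.242 0.192] [0.435 0.337 0.206]
top blue [ 35 362   7   7  39] [ 38. 365.] [0.137 0.741 0.113] [0.128 0.731 0.107] [0.145 0.752 0.12 ]
scene orange [256  50  14  11  50] [262.  54.] [-0.896  0.813  0.133] [-0.988  0.719  0.129] [-0.772  0.904  0.139]
scene ora
[... 807 characters left out ...]
ts': array([ 1.12839693,  0.43513327,  0.02497422,  1.57397131, -0.01159347,
        1.13400277, -0.07509592]), 'dq': array([-2.58772051e-04, -2.50927249e-03,  2.32390030e-04, -1.45270577e-03,
        1.44547046e-03, -9.67084129e-04, -6.93617589e-05]), 'joint_efforts': array([ 3.01117274e-03, -6.69126821e+01,  9.88060422e-01, -3.15148652e+01,
       -6.06011529e-02,  3.73859808e-02,  8.33006675e-05]), 'position': array([ 0.20815107, -0.58894693,  0.29154931]), 'ee_rot': array([-3.09507302e+00, -5.30870820e-01,  5.64593696e-04]), 'force': array([-0.16113737,  0.030309  ,  0.51168327]), 'ft_torque': array([0.00192262, 0.0033686 , 0.01769237]), 'gripper_force': 0.0, 'width': 0.9935722086709441}
```

View pics/s0.png

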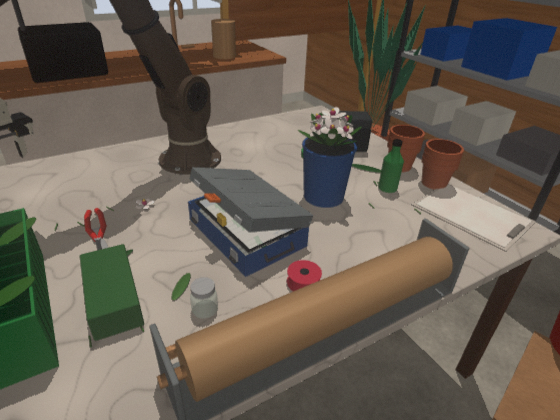

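View pics/t0.png

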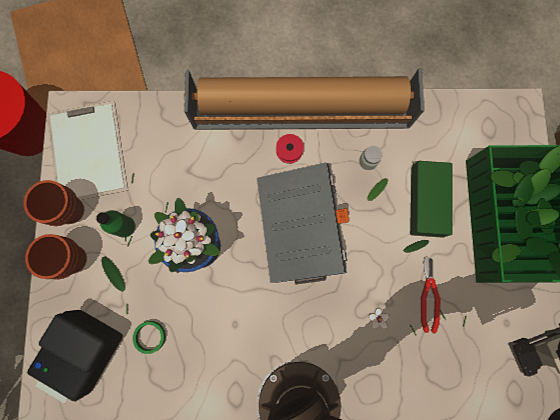

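The scene view shows the case with its lid ajar, the orange tab at (212,197) and the bucket right of and behind it. In the top view the lid spans about (258–346, 163–282), the tab is at (342,215) and the bucket at (185,240).

```bash
cat > fit.py <<'E'
from h import *
z=np.load('pics/t0.npz'); im,d,k=z['im'],z['d'],z['k']; m=dict(zip(('fx','fy','cx','cy'),k)); m['view']=z['view']
W=world(d,m); hsv=cv2.cvtColor(im,cv2.COLOR_BGR2HSV)
box=np.zeros(d.shape,bool); box[155:290,250:345]=1
P=W[box&(W[...,2]>0.085)&(hsv[...,1]<90)]
for _ in range(8):
    c=P.mean(0); n=np.linalg.svd(P-c,full_matrices=False)[2][2]; n*=np.sign(n[2]); r=(P-c)@n; P=P[abs(r)<max(.004,2*r.std())] 
r=(P-c)@n; print('n',n,'rms',r.std(),len(P),'angle',np.arccos(n[2]))
# lid tilt: rotation raises front(-x case) => normal tips toward +x case
ex=np.array([n[0],n[1],0]); ex/=np.linalg.norm(ex); print('yaw from normal',np.arctan2(ex[1],ex[0]))
h=np.cross([0,0,1],ex); u=np.cross(h,n)
q=np.c_[(P-c)@u,(P-c)@h].astype(np.float32)
(cx,cy),(w,hh),ang=cv2.minAreaRect(q); print('rect',cx,cy,w,hh,ang)
a90=(ang+45)%90-45; ey=-np.sin(0)
h2=np.cos(np.radians(a90))*h-np.sin(np.radians(a90))*u; print('yaw from edges',np.arctan2(-h2[0],h2[1]))
print('centre',c+cx*u+cy*h)
E
python3 fit.py
```

```text
n [-0.04320119  0.33512406  0.94118304] rms 0.0019129036303323537 7172 angle 0.3446817288057462
yaw from normal 1.6990003093801314
rect 0.0029538869857788086 -0.003890886902809143 0.22073066234588623 0.3204996585845947 0.05521167814731598
yaw from edges 1.6999072574579297
centre [0.53467153 0.0020136  0.14546933]
```

send_rows(
  motion="0 0.0343 0.0464 0.003 0 0 7.8;0 0.0343 0.0464 0.003 0 0 7.8;0 0.0343 0.0464 0.003 0 0 7.8;0 0.0343 0.0464 0.003 0 0 7.8;0 0.0343 0.0464 0.003 0 0 7.8",
  force=20,
)

```text
clock: 0.72
position: [0.3805, -0.3556, 0.3072]
ee_rot: [-2.738, -1.54, 0.0]
force: [0.3, -0.4, 0.6]
width: 1.002
gripper_force: 0.0
```

send_rows(
  motion="0 0.0343 0.0464 0.003 0 0 7.8;0 0.0343 0.0464 0.003 0 0 7.8;0 0.0343 0.0464 0.003 0 0 7.8;0 0.0343 0.0464 0.003 0 0 7.8;0 0.0343 0.0464 0.003 0 0 7.8",
)

```text
clock: 1.35
position: [0.552, -0.1239, 0.3222]
ee_rot: [-2.067, -2.365, 0.001]
force: [0.6, -1.1, 0.6]
width: 1.0
gripper_force: 0.0
```

send_rows(
  motion="0 0 0 0 0 0 0;0 0 0 0 0 0 0",
)

```text
clock: 1.6
position: [0.5509, -0.1258, 0.3217]
ee_rot: [-2.073, -2.36, 0.002]
force: [-0.4, -0.3, 0.7]
width: 0.997
gripper_force: 0.0
```

```bash
cat > st.py <<'E'
from h import *
from scipy.spatial.transform import Rotation as R
o=arm.observe(); M=R.from_rotvec(o['ee_rot']).as_matrix()
print(o['clock'],'tcp',o['position'].round(4),'y',M[:,1].round(3),'z',M[:,2].round(3),'q',o['joints'].round(2),'f',o['force'].round(2),'w',round(o['width'],3),'gf',o['gripper_force'])
ex=np.array([np.cos(1.70),np.sin(1.70),0]);H=np.array([.5232,.0913,.0707]);Z=np.array([0,0,1.])
lid=lambda a:H+.238*(-ex*np.cos(a)+Z*np.sin(a))+.017*(ex*np.sin(a)+Z*np.cos(a))
C=H-.015*ex-[0,0,.002]
cov=lambda a:C+.178*(-ex*np.cos(a)+Z*np.sin(a))+.019*(ex*np.sin(a)+Z*np.cos(a))
E
cat st.py > /dev/null
python3 - <<'E'
from st import *
im,d,m=grab('wrist','w0'); W=world(d,m); hsv=cv2.cvtColor(im,cv2.COLOR_BGR2HSV)
k=cv2.inRange(hsv,(5,150,100),(20,255,255)); N,L,S,Cc=cv2.connectedComponentsWithStats(k)
i=1+S[1:,4].argmax(); p=W[(L==i)&(d>0)]; print(S[i],p.mean(0),np.median(p,0),p.min(0),p.max(0)); print('model',lid(.345))
E
```

```text
1.6 tcp [ 0.5509 -0.1258  0.3217] y [ 0.992  0.129 -0.001] z [-0.001 -0.    -1.   ] q [ 0.47  0.36 -0.47  1.65  0.17  1.18  0.1 ] f [-0.36 -0.3   0.67] w 0.997 gf 0.0
[ 256  188   50   42 2078] [ 0.55014071 -0.12173103  0.17132623] [ 0.55014405 -0.12162459  0.1715436 ] [ 0.52941299 -0.13950919  0.15450805] [ 0.57094648 -0.10523205  0.17738678]
model [ 0.5513173  -0.12510765  0.16718909]
```

View pics/w0.png

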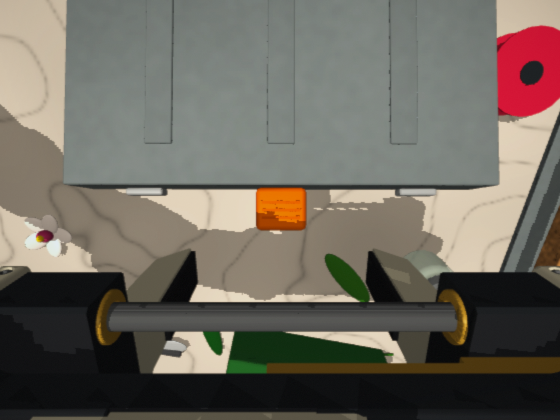

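The wrist view shows the orange tab at (281,209), centred between the fingers and agreeing with the model to about 1 mm. Next I descend and pinch it.

send_rows(
  motion="0 0 0 -0.04 0 0 0;0 0 0 -0.04 0 0 0;0 0 0 -0.02 0 0 0;0 0 0 0 0 0 0;0 0 0 0 0 0 0",
)

```text
clock: 2.28
position: [0.5515, -0.1262, 0.2232]
ee_rot: [2.073, 2.359, 0.001]
force: [0.7, -0.4, 0.3]
width: 0.998
gripper_force: 0.0
```

send_rows(
  motion="1 0 0 0 0 0 0;1 0 0 0 0 0 0;1 0 0 0 0 0 0;1 0 0 0 0 0 0;1 0 0 0 0 0 0",
  force=20,
)

```text
clock: 2.9
position: [0.5513, -0.1253, 0.2222]
ee_rot: [-2.072, -2.361, -0.0]
force: [-0.2, -0.3, 0.7]
width: 0.509
gripper_force: 0.0
```

Run:
```python
from st import *
off=o['position']-lid(.345); print('off',off)
A=np.r_[.345,np.linspace(.345,1.57,26)[1:]]
P=np.array([lid(a) for a in A]); print(np.c_[A[1:],np.diff(P,axis=0)].round(4)); print(P[-1]+off)
```

```text
2.9 tcp [ 0.5513 -0.1253  0.2222] y [0.992 0.13  0.   ] z [ 0.  0. -1.] q [ 0.45  0.45 -0.45  1.78  0.23  0.96  0.04] f [-0.18 -0.32  0.67] w 0.509 gf 0.0
off [-3.09277466e-05 -1.55190992e-04  5.50518634e-02]
[[ 3.940e-01 -6.000e-04  4.900e-03  1.060e-02]
 [ 4.430e-01 -7.000e-04  5.500e-03  1.030e-02]
 [ 4.920e-01 -8.000e-04  5.900e-03  1.000e-02]
 [ 5.410e-01 -8.000e-04  6.400e-03  9.700e-03]
 [ 5.900e-01 -9.000e-04  6.900e-03  9.400e-03]
 [ 6.390e-01 -1.000e-03  7.300e-03  9.000e-03]
 [ 6.880e-01 -1.000e-03  7.800e-03  8.700e-03]
 [ 7.370e-01 -1.100e-03  8.200e-03  8.300e-03]
 [ 7.860e-01 -1.100e-03  8.600e-03  7.900e-03]
 [ 8.350e-01 -1.200e-03  8.900e-03  7.400e-03]
 [ 8.840e-01 -1.200e-03  9.300e-03  7.000e-03]
 [ 9.330e-01 -1.300e-03  9.600e-03  6.500e-03]
 [ 9.820e-01 -1.300e-03  9.900e-03  6.000e-03]
 [ 1.031e+00 -1.300e-03  1.020e-02  5.500e-03]
 [ 1.080e+00 -1.400e-03  1.050e-02  5.000e-03]
 [ 1.129e+00 -1.400e-03  1.070e-02  4.500e-03]
 [ 1.178e+00 -1.400e-03  1.090e-02  4.000e-03]
 [ 1.227e+00 -1.400e-03  1.110e-02  3.400e-03]
 [ 1.276e+00 -1.500e-03  1.120e-02  2.900e-03]
 [ 1.325e+00 -1.500e-03  1.140e-02  2.300e-03]
 [ 1.374e+00 -1.500e-03  1.150e-02  1.700e-03]
 [ 1.423e+00 -1.500e-03  1.150e-02  1.200e-03]
 [ 1.472e+00 -1.500e-03  1.160e-02  6.000e-04]
 [ 1.521e+00 -1.500e-03  1.160e-02  0.000e+00]
 [ 1.570e+00 -1.500e-03  1.160e-02 -5.000e-04]]
[0.52100314 0.10781516 0.36376533]
```

send_rows(
  motion="1 0 0 0 0 0 0;1 0 0 0 0 0 0;1 0 0 0 0 0 0",
)

```text
clock: 3.28
position: [0.5503, -0.1255, 0.2219]
ee_rot: [-2.071, -2.36, 0.003]
force: [-5.1, -1.1, 1.6]
width: 0.433
gripper_force: 20.0
```

send_rows(
  motion="1 -0.0006 0.0049 0.0106 0 0 0;1 -0.0007 0.0055 0.0103 0 0 0;1 -0.0008 0.0059 0.0100 0 0 0;1 -0.0008 0.0064 0.0097 0 0 0;1 -0.0009 0.0069 0.0094 0 0 0",
)

```text
clock: 3.9
position: [0.5464, -0.0954, 0.2726]
ee_rot: [-2.071, -2.36, 0.003]
force: [-4.6, -2.3, -6.6]
width: 0.434
gripper_force: 20.0
```

The pinch is firm (40 mm opening, 20 N) and the lifting force is about 7 N, as expected. I continue along the arc.

send_rows(
  motion="1 -0.001 0.0073 0.009 0 0 0;1 -0.001 0.0078 0.0087 0 0 0;1 -0.0011 0.0082 0.0083 0 0 0;1 -0.0011 0.0086 0.0079 0 0 0;1 -0.0012 0.0089 0.0074 0 0 0",
)

```text
clock: 4.53
position: [0.5411, -0.0548, 0.314]
ee_rot: [-2.072, -2.361, 0.003]
force: [-4.5, -3.9, -5.8]
width: 0.434
gripper_force: 20.0
```

send_rows(
  motion="1 -0.0012 0.0093 0.007 0 0 0;1 -0.0013 0.0096 0.0065 0 0 0;1 -0.0013 0.0099 0.006 0 0 0;1 -0.0013 0.0102 0.0055 0 0 0;1 -0.0014 0.0105 0.005 0 0 0",
)

```text
clock: 5.15
position: [0.5348, -0.0057, 0.3443]
ee_rot: [2.072, 2.361, -0.003]
force: [-4.0, -4.5, -2.7]
width: 0.432
gripper_force: 20.0
```

Run:
```python
from st import *
print('want',lid(1.08)+[0,0,.055]); im,d,m=grab('scene','s1'); cv2.imwrite('pics/s1c.png',cv2.resize(im[90:290,150:400],None,fx=2.5,fy=2.5))
```

```text
5.15 tcp [ 0.5348 -0.0057  0.3443] y [ 0.992  0.13  -0.001] z [-0.001 -0.002 -1.   ] q [ 0.31  0.3  -0.52  1.68  0.16  1.2  -0.11] f [-4.04 -4.51 -2.69] w 0.432 gf 19.996419847011566
want [ 0.53572148 -0.00507283  0.34361854]
```

View pics/s1c.png

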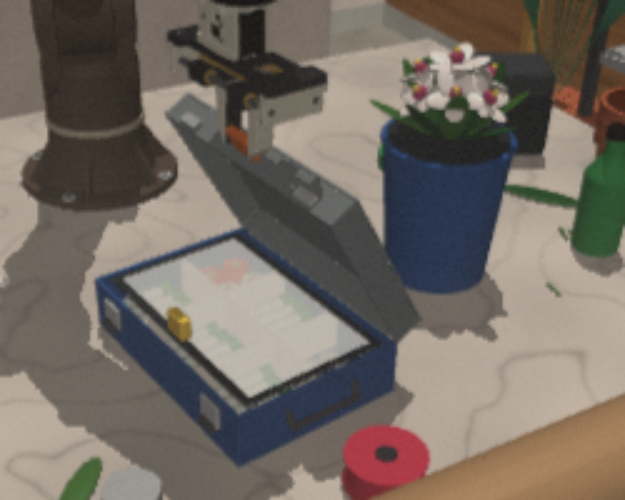

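The crop shows the gripper holding the tab at (243,142) with the lid about 60° up. The yellow grip is exposed at (179,325), and the bucket is clear of the lid.

send_rows(
  motion="1 -0.0014 0.0107 0.0045 0 0 0;1 -0.0014 0.0109 0.004 0 0 0;1 -0.0014 0.0111 0.0034 0 0 0;1 -0.0015 0.0112 0.0029 0 0 0;1 -0.0015 0.0114 0.0023 0 0 0",
)

```text
clock: 5.82
position: [0.5276, 0.0496, 0.362]
ee_rot: [2.072, 2.36, -0.003]
force: [-5.6, -6.2, 2.9]
width: 0.432
gripper_force: 20.0
```

send_rows(
  motion="1 -0.0015 0.0115 0.0017 0 0 0;1 -0.0015 0.0115 0.0012 0 0 0;1 -0.0015 0.0116 0.0006 0 0 0;1 -0.0015 0.0116 0 0 0 0;1 -0.0015 0.0116 -0.0005 0 0 0",
)

```text
clock: 6.45
position: [0.52, 0.1084, 0.3657]
ee_rot: [2.071, 2.361, -0.0]
force: [-7.3, -3.9, 8.0]
width: 0.432
gripper_force: 20.0
```

send_rows(
  motion="1 0 0 0 0 0 0;1 0 0 0 0 0 0;0 0 0 0 0 0 0;0 0 0 0 0 0 0;0 0 0 0 0 0 0",
)

```text
clock: 7.08
position: [0.5212, 0.1079, 0.364]
ee_rot: [2.072, 2.361, 0.001]
force: [0.0, -0.7, -0.0]
width: 0.712
gripper_force: 0.0
```

send_rows(
  motion="0 0 0 0 0 0 0;0 0 0 0 0 0 0;0 0 0 0 0 0 0;0 0 0 0 0 0 0;0 0 0 0 0 0 0",
)

```text
clock: 7.7
position: [0.5209, 0.1077, 0.3636]
ee_rot: [-2.072, -2.361, 0.0]
force: [1.2, 0.7, 1.1]
width: 0.997
gripper_force: 0.0
```

Run:
```python
from st import *
print('want',lid(1.57)+[0,0,.055])
for n in('scene','top'):
    im,d,m=grab(n,n+'2'); W=world(d,m); hsv=cv2.cvtColor(im,cv2.COLOR_BGR2HSV)
    for c,lo,hi in(('orange',(3,150,80),(20,255,255)),('yellow',(20,120,80),(33,255,255))):
        k=cv2.inRange(hsv,lo,hi); p=W[(k>0)&(abs(W[...,0]-.55)<.08)&(abs(W[...,1])<.2)&(W[...,2]>.07)]
        if len(p): print(n,c,len(p),np.median(p,0).round(4),p.min(0).round(3),p.max(0).round(3))
    if n=='scene': cv2.imwrite('pics/s2c.png',cv2.resize(im[90:290,150:400],None,fx=2.5,fy=2.5))
print('cover model',cov(0))
```

```text
7.7 tcp [0.5209 0.1077 0.3636] y [ 0.992  0.13  -0.   ] z [-0. -0. -1.] q [ 0.14  0.29 -0.57  1.65  0.16  1.25 -0.33] f [1.25 0.65 1.13] w 0.997 gf 0.0
want [0.52103406 0.10797035 0.36371346]
scene orange 117 [0.5322 0.0998 0.3104] [ 0.507 -0.105  0.079] [0.558 0.109 0.325]
scene yellow 82 [ 0.5554 -0.101   0.0908] [ 0.524 -0.107  0.07 ] [0.567 0.087 0.393]
top orange 23 [ 0.5453 -0.0973  0.0946] [ 0.53  -0.106  0.078] [ 0.565 -0.091  0.101]
top yellow 49 [ 0.5458 -0.0976  0.0967] [ 0.53  -0.106  0.078] [ 0.565 -0.091  0.104]
cover model [ 0.54806699 -0.10009131  0.0877    ]
```

View pics/s2c.png

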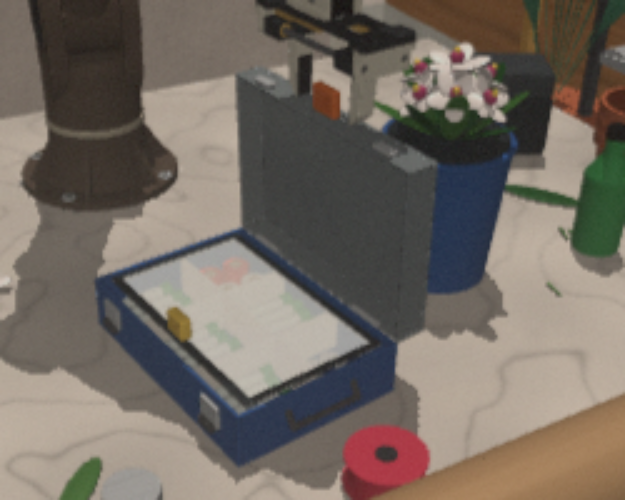

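The crop shows the lid standing vertical with the tab at (326,100) between open fingers, the cover shut and the bucket untouched. I retreat upward and move over the yellow grip.

send_rows(
  motion="0 0 0 0.03 0 0 0;0 0 0 0.035 0 0 0;0 0.0068 -0.052 0 0 0 0;0 0.0068 -0.052 0 0 0 0;0 0.0068 -0.052 0 0 0 0",
)

```text
clock: 8.43
position: [0.5413, -0.0498, 0.4289]
ee_rot: [2.071, 2.361, 0.0]
force: [0.0, 0.9, -0.6]
width: 1.003
gripper_force: 0.0
```

send_rows(
  motion="0 0.0066 -0.052 0 0 0 0;0 0 0 -0.05 0 0 0;0 0 0 -0.05 0 0 0;0 0 0 0 0 0 0;0 0 0 0 0 0 0",
)

```text
clock: 9.05
position: [0.5487, -0.1, 0.3305]
ee_rot: [2.071, 2.36, 0.002]
force: [0.3, 0.2, 0.2]
width: 1.002
gripper_force: 0.0
```

Run:
```python
from st import *
print('cover model',cov(0))
im,d,m=grab('wrist','w3'); W=world(d,m); hsv=cv2.cvtColor(im,cv2.COLOR_BGR2HSV)
k=cv2.inRange(hsv,(18,120,80),(35,255,255)); N,L,S,_=cv2.connectedComponentsWithStats(k)
for i in range(1,N):
    if S[i,4]>150: p=W[(L==i)&(d>0)]; t=p[p[:,2]>p[:,2].max()-.006]; print(S[i],np.median(p,0).round(4),'top',t.mean(0).round(4),t.min(0).round(4),t.max(0).round(4))
im,d,m=grab('top','t3'); W=world(d,m)
p=W[(W[...,2]>.15)&(abs(W[...,0]-.52)<.15)&(W[...,1]>.05)&(W[...,1]<.17)&(W[...,2]<.3)]
ex=ex; s=(p-H)@ex; print('lid ex-extent by z',[(z,np.percentile(s[abs(p[:,2]-z)<.01],[2,50,98]).round(4) if (abs(p[:,2]-z)<.01).sum()>5 else None) for z in(.16,.22,.28,.29)])
```

```text
9.05 tcp [ 0.5487 -0.1     0.3305] y [0.991 0.13  0.002] z [ 0.002 -0.    -1.   ] q [ 0.43  0.34 -0.46  1.66  0.16  1.18  0.06] f [0.29 0.16 0.24] w 1.002 gf 0.0
cover model [ 0.54806699 -0.10009131  0.0877    ]
[262 175  34  18 573] [ 0.547  -0.0966  0.0967] top [ 0.5472 -0.0988  0.097 ] [ 0.5305 -0.1072  0.0939] [ 0.5643 -0.0912  0.0998]
[453 292  15  53 328] [ 0.5929 -0.0646  0.3505] top [ 0.593  -0.0659  0.3504] [ 0.5913 -0.0731  0.3469] [ 0.5947 -0.0608  0.3529]
[ 96 294  12  50 190] [ 0.4984 -0.0774  0.3508] top [ 0.4984 -0.0781  0.3507] [ 0.4971 -0.0845  0.3471] [ 0.4997 -0.0728  0.3529]
lid ex-extent by z [(0.16, None), (0.22, None), (0.28, array([-0.0046,  0.0137,  0.0341])), (0.29, array([-0.0043,  0.0154,  0.0341]))]
```

View pics/w3.png

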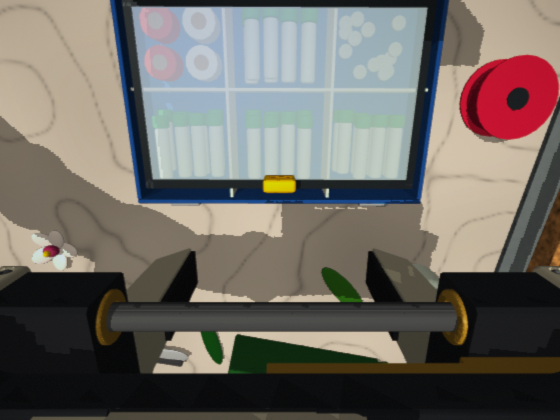

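The wrist view shows the yellow block at (279,184), centred between the fingers and within 1 mm of the model. The lid measures about 89°. Next I descend and pinch the block.

send_rows(
  motion="0 -0.001 0.0005 -0.05 0 0 0;0 0 0 -0.05 0 0 0;0.2 0 0 -0.045 0 0 0;0.4 0 0 -0.028 0 0 0;0.4 0 0 -0.014 0 0 0",
  force=15,
)

```text
clock: 9.78
position: [0.5476, -0.0998, 0.1417]
ee_rot: [2.072, 2.361, 0.001]
force: [-0.1, -0.5, 0.0]
width: 0.729
gripper_force: 0.0
```

send_rows(
  motion="1 0 0 0 0 0 0;1 0 0 0 0 0 0;1 0 0 0 0 0 0;1 0 0 0 0 0 0;1 0 0 0 0 0 0",
)

```text
clock: 10.4
position: [0.5469, -0.1001, 0.1421]
ee_rot: [2.072, 2.361, -0.0]
force: [-2.4, -0.5, 3.7]
width: 0.37
gripper_force: 15.0
```

send_rows(
  motion="1 0 0 0 0 0 0;1 0 0 0 0 0 0;1 0 0 0 0 0 0",
)

```text
clock: 10.78
position: [0.5469, -0.1001, 0.1417]
ee_rot: [2.072, 2.361, -0.0]
force: [-2.2, -1.4, 5.0]
width: 0.364
gripper_force: 15.0
```

Run:
```python
from st import *
print('want',cov(0)+[0,0,.055])
A=np.linspace(0,.873,21); P=np.array([cov(a) for a in A]); print(np.c_[A[1:],np.diff(P,axis=0)].round(4)); print(P[-1]-P[0])
```

```text
10.775 tcp [ 0.5469 -0.1001  0.1417] y [0.992 0.13  0.   ] z [ 0. -0. -1.] q [ 0.38  0.53 -0.41  1.88  0.29  0.79 -0.05] f [-2.16 -1.44  5.  ] w 0.364 gf 15.000643730163574
want [ 0.54806699 -0.10009131  0.1427    ]
[[ 4.360e-02 -1.000e-04  1.000e-03  7.700e-03]
 [ 8.730e-02 -2.000e-04  1.300e-03  7.700e-03]
 [ 1.310e-01 -2.000e-04  1.700e-03  7.600e-03]
 [ 1.746e-01 -3.000e-04  2.000e-03  7.600e-03]
 [ 2.182e-01 -3.000e-04  2.300e-03  7.500e-03]
 [ 2.619e-01 -3.000e-04  2.600e-03  7.300e-03]
 [ 3.056e-01 -4.000e-04  2.900e-03  7.200e-03]
 [ 3.492e-01 -4.000e-04  3.300e-03  7.100e-03]
 [ 3.929e-01 -5.000e-04  3.600e-03  6.900e-03]
 [ 4.365e-01 -5.000e-04  3.900e-03  6.800e-03]
 [ 4.802e-01 -5.000e-04  4.100e-03  6.600e-03]
 [ 5.238e-01 -6.000e-04  4.400e-03  6.400e-03]
 [ 5.674e-01 -6.000e-04  4.700e-03  6.200e-03]
 [ 6.111e-01 -6.000e-04  5.000e-03  6.000e-03]
 [ 6.548e-01 -7.000e-04  5.200e-03  5.800e-03]
 [ 6.984e-01 -7.000e-04  5.500e-03  5.500e-03]
 [ 7.420e-01 -7.000e-04  5.700e-03  5.300e-03]
 [ 7.857e-01 -8.000e-04  5.900e-03  5.000e-03]
 [ 8.294e-01 -8.000e-04  6.100e-03  4.800e-03]
 [ 8.730e-01 -8.000e-04  6.300e-03  4.500e-03]]
[-0.01007416  0.07753677  0.12960236]
```

send_rows(
  motion="1 -0.0001 0.001 0.0077 0 0 0;1 -0.0002 0.0013 0.0077 0 0 0;1 -0.0002 0.0017 0.0076 0 0 0;1 -0.0003 0.002 0.0076 0 0 0;1 -0.0003 0.0023 0.0075 0 0 0",
)

```text
clock: 11.4
position: [0.5457, -0.0912, 0.1803]
ee_rot: [-2.072, -2.361, -0.0]
force: [-0.8, -2.2, -2.8]
width: 0.365
gripper_force: 15.0
```

send_rows(
  motion="1 -0.0003 0.0026 0.0073 0 0 0;1 -0.0004 0.0029 0.0072 0 0 0;1 -0.0004 0.0033 0.0071 0 0 0;1 -0.0005 0.0036 0.0069 0 0 0;1 -0.0005 0.0039 0.0068 0 0 0",
)

```text
clock: 12.02
position: [0.5436, -0.0749, 0.2155]
ee_rot: [-2.072, -2.361, 0.0]
force: [-0.5, 0.1, -3.1]
width: 0.37
gripper_force: 15.0
```

send_rows(
  motion="1 -0.0005 0.0041 0.0066 0 0 0;1 -0.0006 0.0044 0.0064 0 0 0;1 -0.0006 0.0047 0.0062 0 0 0;1 -0.0006 0.005 0.006 0 0 0;1 -0.0007 0.0052 0.0058 0 0 0",
)

```text
clock: 12.65
position: [0.5406, -0.0516, 0.2464]
ee_rot: [2.072, 2.361, -0.0]
force: [-0.9, -1.7, -2.0]
width: 0.37
gripper_force: 15.0
```

send_rows(
  motion="1 -0.0007 0.0055 0.0055 0 0 0;1 -0.0007 0.0057 0.0053 0 0 0;1 -0.0008 0.0059 0.005 0 0 0;1 -0.0008 0.0061 0.0048 0 0 0;1 -0.0008 0.0063 0.0045 0 0 0",
)

```text
clock: 13.28
position: [0.5368, -0.022, 0.2715]
ee_rot: [2.072, 2.361, -0.0]
force: [-1.1, -3.0, -0.2]
width: 0.37
gripper_force: 15.0
```

send_rows(
  motion="1 0 0 0 0 0 0;1 0 0 0 0 0 0;1 0 0 0 0 0 0;1 0 0 0 0 0 0;1 0 0 0 0 0 0",
)

```text
clock: 13.9
position: [0.5369, -0.0225, 0.2711]
ee_rot: [2.072, 2.361, -0.0]
force: [-2.7, -4.2, 3.5]
width: 0.372
gripper_force: 15.0
```

Run:
```python
from st import *
g=o['position']-[0,0,.055]; r=g-C; s,z=-r@ex,r[2]; print('r',np.hypot(s,z),'want',np.hypot(.178,.019),'angle from tcp',np.degrees(np.arctan2(z,s)-np.arctan2(.019,.178)))
im,d,m=grab('scene','s4'); W=world(d,m); hsv=cv2.cvtColor(im,cv2.COLOR_BGR2HSV)
p=W[(cv2.inRange(hsv,(20,120,80),(33,255,255))>0)&(abs(W[...,0]-.55)<.08)&(abs(W[...,1])<.2)&(W[...,2]>.07)]; print('yellow',len(p),np.median(p,0),'model',cov(.873))
cv2.imwrite('pics/s4c.png',cv2.resize(im[90:290,150:400],None,fx=2.5,fy=2.5))
im,d,m=grab('top','t4'); W=world(d,m)
p=W[(abs(W[...,0]-.52)<.15)&(W[...,1]>.05)&(W[...,1]<.17)&(abs(W[...,2]-.285)<.012)]; print('lid',len(p),np.percentile((p-H)@ex,[2,50,98]).round(4))
t=np.load('pics/t0.npz')['im']; D=cv2.absdiff(t,im).max(2); cv2.imwrite('pics/t4.png',im)
```

```text
13.9 tcp [ 0.5369 -0.0225  0.2711] y [ 0.992  0.13  -0.   ] z [-0. -0. -1.] q [ 0.31  0.36 -0.48  1.79  0.19  1.04 -0.11] f [-2.69 -4.15  3.5 ] w 0.372 gf 14.998929351568222
r 0.17790562881402436 want 0.1790111728356641 angle from tcp 49.864844898157294
yellow 80 [ 0.53987567 -0.03074281  0.21630728] model [ 0.53799283 -0.02255454  0.21730236]
lid 1679 [-0.0043  0.0158  0.0341]
```

View pics/s4c.png

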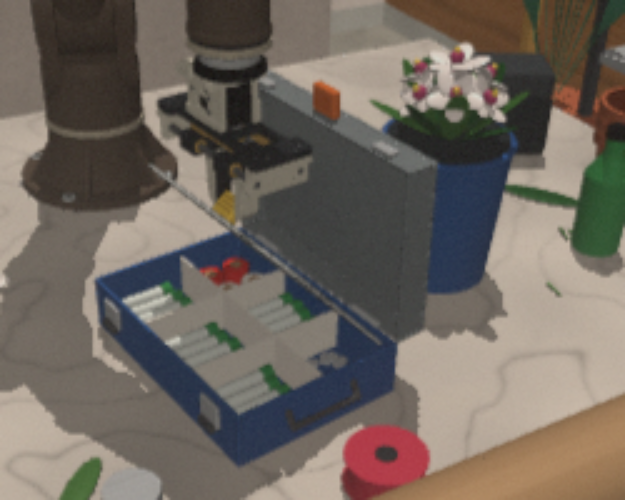

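View pics/t4.png

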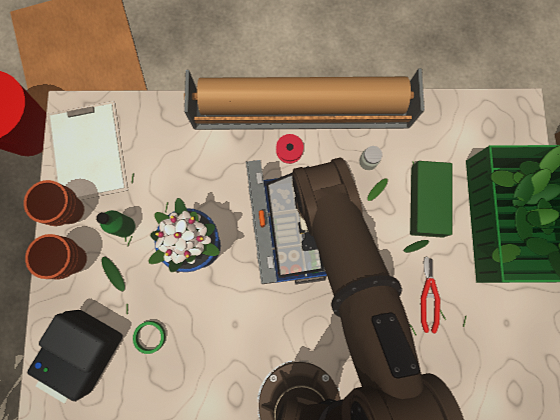

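The scene crop shows the cover held by its yellow block at (226,208), about 50° up (TCP gives 49.9°). The lid stands upright with its tab free at (326,100). In the top view the bystanders are where they started. I hand the job in.

```bash
python3 -c "
from cell import arm
print(arm.sign_off())"
```

```text
the job is handed in; nothing more can be done
None
```

The job is handed in: the lid stands released at about 89°, the gripper is holding the dust cover steady at about 50°, and no bystander moved visibly; the hand-in returned no verdict.

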